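# Open the jam jar in the jar holder

### The arm

A 6-joint arm with a two-finger parallel gripper is mounted at the origin on a cart in front of the work surface, level with it; the furniture and walls round the work are solid. World frame = base frame: x ahead of the robot, y to its left, z up, the work surface at z = 0. Lengths are in m, angles in rad, forces in N, time in s.
With the tool pointing down it reaches from about 0.35 to 0.85 m from the base axis. Payload 8.1 kg.
Tool frame: the origin (TCP) lies midway between the tips of the shut fingers; the grasp point (between the pads) lies 19 mm behind it; z points along the fingers, y is the line along which they close (so a half turn about z gives the same grasp; the last joint's range is limited). The gripper opens to 93 mm and grips with 3 to 60 N. Pads are 15 mm wide; open, the fingers measure 128 mm over their backs; the gripper's body (75 mm by 188 mm) begins 65 mm behind the grasp point.
Start: joints at [1.062, 0.13, 1.488, -0, 1.523, -0.085], TCP at [0.247, 0.547, 0.219] pointing down, gripper open.
Joint ranges: [-2.96, 2.96], [-0.89, 2.26], [0.02, 2.5], [-1.34, 4.48], [0, 2.73], [-2.66, 2.66]. Speed limits (rad/s): [2.39, 2.39, 2.79, 3.14, 3.14, 3.14].

### API

Orientations are given as a rotation vector (axis times angle).
In Python, from workcell import bot, ungrasp, close, capture, camera_info, look_for, landmark_of gives the robot as it stands. Calls block until the motion is done:
- bot.move_pose(position, orientation): joint-space move of the TCP to a pose.
- bot.line_to(position, frame=None, feed=0.15, until_force=None): straight line of the TCP; frame=None keeps the orientation; feed is the mean speed in m/s. With until_force (N) it stops when the force on the tool has changed by that much, and returns True; else False.
- bot.move_joints(angles): joint-space move.
- ungrasp() and close(grip_force=None): open the fingers fully, or close them until they stop; grip_force is the grip in N (None keeps the last).
- bot.pause(seconds).
- bot.solve_ik(position, orientation): joint angles nearest the present ones, or None.
- capture(name): name is "scene" or "top" or "wrist"; returns the picture (420x560x3 uint8, red, green, blue); there is no depth.
- camera_info(name): a dict with "fx", "fy", "cx", "cy" (pixels), "distortion" ([k1, k2, p1, p2, k3] as OpenCV has them; the pictures are not rectified), "camera_from_world" (4x4, takes a point from world to camera coordinates); the wrist camera has in their place "T_tool_cam" (4x4, takes a point from camera to tool coordinates, whose origin is the TCP and whose axes are the flange's). Camera axes: x right, y down, z forward; pixel columns grow to the right and rows downward; lengths in m; the calibration is good to about 2 mm. A picture is of the moment at which its call begins: read the wrist's pose just before it. camera_info takes no time and is no camera call.
A pose or a line that the arm cannot do raises bot.Unreachable and nothing moves.
- bot.close_job(): hands the job in; it is judged then, once.
Trained networks look in the newest picture that a camera, given by its name, has taken for a name from the list of things; names that differ only in an ending like _2 or _b are one class to them, and where a whole thing is asked for, a point or a joint stands for the part that bears it (a point fixed in the world has none). Each returns a list of dicts, best first, with "p" (0 to 1); they miss things now and then, are a little off and sometimes report something else, mostly with a low value. They report only what shows in the picture. A call takes as long as a camera call.
- look_for(thing, camera): "location" ([x, y, z] in m, in world coordinates, good to about 4 mm: the middle of the surface that is visible of it).
- landmark_of(thing, camera): "location" ([x, y, z] in m, in world coordinates, good to about 4 mm: a listed point, or the origin of a listed thing).
Readings, each from a call of its own:
- bot.get_time_s(): time.
- bot.get_joints(): joint angles.
- bot.get_qvel(): joint speeds.
- bot.get_tau(): joint torques, N m.
- bot.get_eef_pos(): TCP position.
- bot.get_tool_rot(): TCP orientation.
- bot.get_force(): force on the tool from outside, world axes, zero at the start.
- bot.get_torque(): the same for the moment, N m.
- bot.get_opening(): finger opening in m.
- bot.get_grip_force(): force on a finger pad.
Only numpy, scipy, OpenCV 4.12 (cv2) and the standard library are available. Lean on these libraries where they do the work, as an engineer would, in place of code of your own. Each camera call takes 0.05 s, during which the arm holds its last target. There are 200 camera calls.

### The job

Stand the square jam jar upright in the square pocket of the white jar holder, fully home and with its lid still tight, so that it cannot turn. Then, with the jar left in the holder, twist its gold lid anticlockwise (seen from above), about a quarter turn, until its lugs come free of the glass thread, and lift it straight off. Finish while still holding the lid, level and still, just above the open mouth of the jar (one to three centimetres of air), and leave the honey jar, teaspoon, espresso cup and mug where they are.

Things in the scene. Friction and masses are not known exactly. Their poses are not given: they have to be found in the camera images.
- jam_jar: Square glass jar of dark red jam, plain paper label on one side, about 0.4 kg, loose, upright on the drying mat (5 mm thick), closed by its lid. Body 58 x 58 mm (sides along its x and y) from the base to 60 mm up, round shoulder (55 mm across) to 66 mm, then a round neck 43 mm across with three thread ridges (50 mm across) between 73 and 79 mm. Origin: centre of the underside; z up.
- jar_mouth (a point): Centre of the jar's open mouth (rim), 84 mm above its underside.
- jam_lid: Gold metal twist-off lid of the jam jar, round, 56 mm across (57 at the rolled lower edge), 17.6 mm high, 28 g. Origin: centre of its lower edge, 70 mm above the jar's underside when closed; z up; x along the jar's x when closed. Three lugs inside grip under the thread ridges, held there by a sprung seal: turning takes 0.3 to 0.7 N m, so grip firmly (40 N or more).
- lid_top (a point): Centre of the lid's top, 17.6 mm above its lower edge. It unscrews anticlockwise seen from above and need not rise while turning: past about 60 degrees, up to 90, its lugs are clear of the ridges and it lifts straight off; past 95 they meet the next ridges. Lifting sooner lifts the whole jar. While unscrewing, the seal pushes the lid up with up to 20 N over the first 3 mm.
- holder: Jar holder fixed to the worktop: square white plastic deck 104 x 104 mm on four black suction feet, a blue strip round its sides, top 32 mm above the worktop, with a square pocket in its middle. Origin: centre of the underside, on the worktop; z up.
- pocket (a point): Centre of the pocket's floor, 12 mm above the worktop; axes as the holder's. The pocket is 61 x 61 mm, sides along x and y, 20 mm deep, with a 3 mm chamfer round its mouth. The jar fits any of four ways round with 1.5 mm play a side, and can then turn only about 3 degrees.
- honey_jar: Round honey jar with a grey metal lid, 60 mm across, 90 mm high; a bystander that may stand on either of two places, the jam jar on the other. Origin: centre of the underside.
- teaspoon: Steel teaspoon, 137 x 28 x 13 mm, lying on the worktop; a bystander. Origin: under its middle; x along it.
- mug: Green and white mug, 83 mm across (117 mm with its handle), 94 mm high; a bystander. Origin: underside, in the middle of its length with the handle, which points to its -y.
- espresso_cup: Black espresso cup, 58 mm across (87 mm with its handle), 56 mm high; a bystander. Origin: underside, in the middle of its length with the handle, which points to its -y.

How it is judged:
On the way, in this order (a step that is already met when the one before it is completed fails the run):
1. the jam jar stands fully home in the holder's pocket, upright, with its lid still screwed on (z of jam_jar in the frame of pocket below 0.003 m and horizontal distance between jam_jar and pocket below 0.005 m and angle between jam_jar's own z axis and vertical below 0.05 rad and angle between the x axis of jam_lid and the x axis of jam_jar, either way round below 0.2 rad), for 0.2 s.
2. the lid has been turned past 52 degrees while down on the jar, the jar in the pocket (angle between the x axis of jam_lid and the x axis of jam_jar, either way round above 0.9 rad and z of jam_lid in the frame of jam_jar below 0.077 m and z of jam_jar in the frame of pocket below 0.006 m), for 0.05 s.
At the end, for the whole second after the job is handed in: The jar stands in the pocket (base within 3 mm of the pocket floor, within 5 mm of its centre, tilt under 3 degrees); the lid is held by the fingers, at rest, level within 8 degrees, over the mouth within 15 mm sideways, its lower edge 3 to 45 mm above the rim and not touching the jar (z of jam_jar in the frame of pocket below 0.003 m and horizontal distance between jam_jar and pocket below 0.005 m and angle between jam_jar's own z axis and vertical below 0.05 rad and z of jam_lid in the frame of jam_jar between 0.087 and 0.129 m and horizontal distance between jam_lid and jam_jar below 0.015 m and angle between jam_lid's own z axis and vertical below 0.15 rad and contact force between jam_lid and the fingers above 1 N and contact force between jam_lid and jam_jar below 0.1 N and linear speed of each of jam_lid, jam_jar below 0.03 m/s); the arm keeps its last pose, push and grip.
It fails at once if the lid is unscrewed while the jar is not home in the holder, or the jar is pulled out of the holder by its loosened lid (angle between the x axis of jam_lid and the x axis of jam_jar, either way round above 0.35 rad and z of jam_jar in the frame of pocket above 0.008 m).
It fails at once if the lid is unscrewed with the jar outside the pocket (angle between the x axis of jam_lid and the x axis of jam_jar, either way round above 0.35 rad and horizontal distance between jam_jar and pocket above 0.02 m).
It fails at once if the jam jar is tipped over (angle between jam_jar's own z axis and vertical above 0.6 rad).
It fails at once if the honey jar, teaspoon, espresso cup or mug is moved by more than 3 cm or the honey jar or mug tipped (distance of any of honey_jar, teaspoon, espresso_cup, mug from where it was at the start of the episode above 0.03 m or angle between any of honey_jar, mug's own z axis and vertical above 0.4 rad).
It also fails if it takes over 48 s, if anything falls off the work surface, if the arm or the gripper's body presses on something with over 40 N, if the wrist force passes 120 N, or if a joint passes its speed limit or range.

## Working session

There is one attempt and no reset: what is moved stays moved. The work goes in short steps, each a Python script; the robot and the scene stay as the last script left them, time stands still between calls to the robot, and variables do not carry over. Pictures are saved under pics/ and viewed, at most 10 in all, crops included, and the job is handed in when it is done.

```bash
mkdir -p pics; ls; python3 - <<'E'
from workcell import *
import cv2, numpy as np
ims=[]
for c in ("scene","top"):
    im=capture(c); cv2.imwrite(f"pics/{c}0.png",im[:,:,::-1])
    for t in ("jam_jar","jam_lid","lid_top","holder","pocket","honey_jar","teaspoon","espresso_cup","mug"):
        r=landmark_of(t,c); print(c,t,[(np.round(d["location"],3).tolist(),round(d["p"],2)) for d in r[:2]])
print(bot.get_time_s(),bot.get_tool_rot(),bot.get_eef_pos(),camera_info("wrist")["T_tool_cam"])
E
```

```text
pics
scene jam_jar [([0.556, 0.245, 0.005], 0.74), ([0.558, 0.248, 0.074], 0.17)]
scene jam_lid [([0.558, 0.251, 0.077], 0.84)]
scene lid_top [([0.557, 0.244, 0.093], 0.61)]
scene holder [([0.452, 0.108, 0.002], 0.64)]
scene pocket [([0.449, 0.104, 0.013], 0.76)]
scene honey_jar [([0.55, 0.368, 0.003], 0.86), ([0.558, 0.245, 0.091], 0.4)]
scene teaspoon [([0.403, 0.259, 0.002], 0.6)]
scene espresso_cup [([0.654, 0.106, 0.001], 0.93), ([0.558, 0.245, 0.092], 0.75)]
scene mug [([0.73, 0.263, 0.001], 0.7)]
top jam_jar [([0.559, 0.246, 0.005], 0.44)]
top jam_lid [([0.562, 0.24, 0.072], 0.58)]
top lid_top [([0.558, 0.245, 0.088], 0.57)]
top holder []
top pocket [([0.45, 0.108, 0.012], 0.79)]
top honey_jar [([0.554, 0.37, 0.007], 0.74)]
top teaspoon [([0.4, 0.255, -0.001], 0.7), ([0.558, 0.246, 0.092], 0.47)]
top espresso_cup [([0.654, 0.107, -0.002], 0.69)]
top mug [([0.732, 0.261, 0.004], 0.71), ([0.556, 0.248, 0.087], 0.42)]
1.0 [6.60772600e-01 3.07131310e+00 3.75513367e-05] [0.24671708 0.54693669 0.21866892] [[ 9.91713748e-04 -9.68644482e-01 -2.48448956e-01  6.94427956e-02]
 [ 9.99999436e-01  8.66213539e-04  6.14453072e-04  4.45020820e-05]
 [-3.79976729e-04 -2.48449425e-01  9.68644795e-01 -1.66597136e-01]
 [ 0.00000000e+00  0.00000000e+00  0.00000000e+00  1.00000000e+00]]
```

View pics/scene0.png

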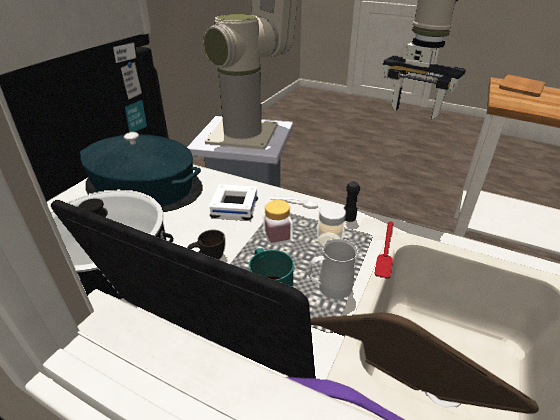

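View pics/top0.png

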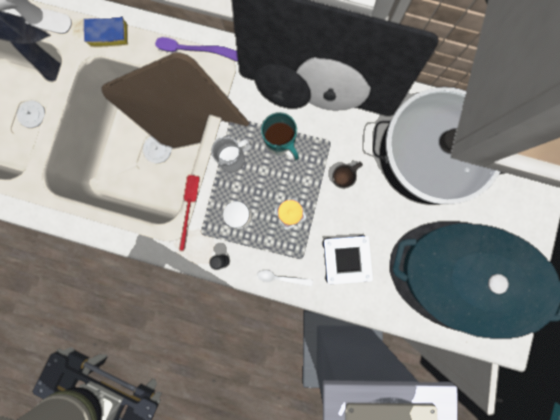

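```bash
cat > h.py <<'E'
from workcell import *
import cv2, numpy as np, pickle
from scipy.spatial.transform import Rotation as R
def down(yaw): return (R.from_euler('z',yaw)*R.from_matrix(np.diag([1,-1,-1.]))).as_rotvec()
def shot(name):
    p=np.array(bot.get_eef_pos()); r=R.from_rotvec(bot.get_tool_rot()).as_matrix()
    im=capture("wrist"); T=np.eye(4); T[:3,:3]=r; T[:3,3]=p
    ci=camera_info("wrist"); W=T@np.array(ci["T_tool_cam"])
    pickle.dump((im,W,ci),open(f"pics/{name}.pkl","wb")); cv2.imwrite(f"pics/{name}.png",im[:,:,::-1]); return im,W,ci
def load(n): return pickle.load(open(f"pics/{n}.pkl","rb"))
def K(ci): return np.array([[ci["fx"],0,ci["cx"]],[0,ci["fy"],ci["cy"]],[0,0,1.]])
def onplane(uv,W,ci,z):
    u=cv2.undistortPoints(np.float64(uv).reshape(-1,1,2),K(ci),np.float64(ci["distortion"])).reshape(-1,2)
    d=np.c_[u,np.ones(len(u))]@W[:3,:3].T; o=W[:3,3]; return o+d*((z-o[2])/d[:,2])[:,None]
def proj(P,W,ci):
    C=np.linalg.inv(W); return cv2.projectPoints(np.float64(P).reshape(-1,1,3),cv2.Rodrigues(C[:3,:3])[0],C[:3,3],K(ci),np.float64(ci["distortion"]))[0].reshape(-1,2)
E
python3 - <<'E'
from h import *
yaw=np.pi-.4
for n,p in (("j1",[.557,.246,.24]),("j2",[.517,.226,.24]),("h1",[.45,.106,.18]),("h2",[.45,.106,.24])):
    bot.move_pose(p,down(yaw)); shot(n)
    for t in (("jam_jar","lid_top") if n[0]=="j" else ("holder","pocket")):
        print(n,t,[(np.round(d["location"],3).tolist(),round(d["p"],2)) for d in landmark_of(t,"wrist")[:1]])
print(bot.get_time_s(),bot.get_joints())
cv2.imwrite("pics/m1.png",np.vstack([np.hstack([cv2.resize(cv2.imread(f"pics/{n}.png"),(400,300)) for n in g]) for g in (("j1","j2"),("h1","h2"))]))
E
```

```text
j1 jam_jar [([0.56, 0.247, 0.002], 0.56)]
j1 lid_top [([0.557, 0.244, 0.096], 0.96)]
j2 jam_jar [([0.558, 0.246, 0.002], 0.85)]
j2 lid_top [([0.555, 0.244, 0.097], 0.79)]
h1 holder [([0.449, 0.105, 0.002], 0.86)]
h1 pocket [([0.45, 0.105, 0.009], 0.87)]
h2 holder [([0.451, 0.103, 0.001], 0.98)]
h2 pocket [([0.453, 0.106, 0.01], 0.66)]
4.4917 [ 1.21182337e-01 -2.57258829e-01  1.82246271e+00  6.15623435e-05
  1.57794345e+00 -1.05027626e+00]
```

View pics/m1.png

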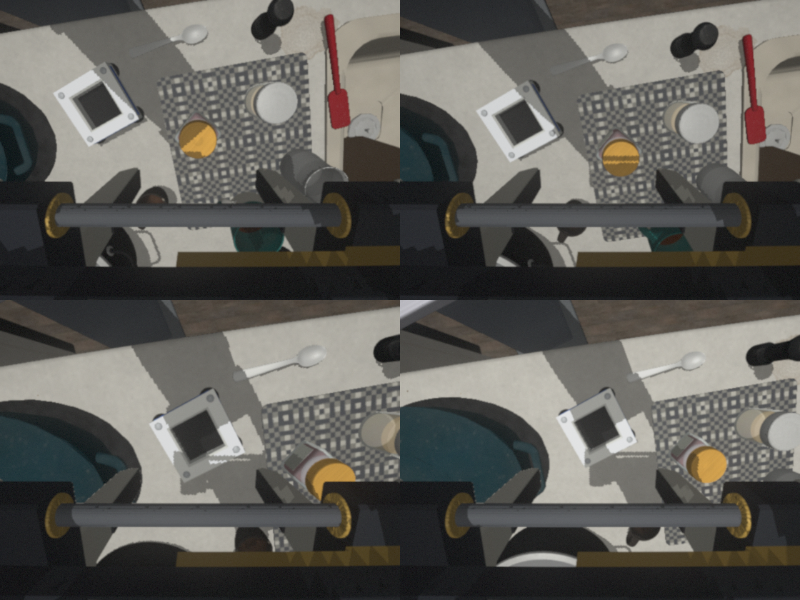

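```bash
python3 - <<'E'
from h import *
rays=[]
for n in ("j1","j2","h2"):
    im,W,ci=load(n); hsv=cv2.cvtColor(im,cv2.COLOR_RGB2HSV)
    m=cv2.inRange(hsv,(12,120,60),(32,255,255)); m[330:]=0
    m=cv2.morphologyEx(m,cv2.MORPH_CLOSE,np.ones((7,7)))
    _,_,st,c=cv2.connectedComponentsWithStats(m); i=1+np.argmax(st[1:,4]); print(n,st[i],c[i])
    rays.append((c[i],W,ci))
    print(onplane(c[i],W,ci,.0926),onplane(c[i],W,ci,.084))
im=cv2.imread("pics/h2.png")
cv2.imwrite("pics/c1.png",cv2.resize(im[110:270,200:480],(784,448),interpolation=cv2.INTER_CUBIC))
E
```

```text
j1 [ 252  169   51   52 2121] [276.95096653 194.95190948]
[[0.55594463 0.24758476 0.0926    ]] [[0.55768147 0.24686103 0.084     ]]
j2 [ 284  195   51   52 2043] [308.50660793 220.55359765]
[[0.55470493 0.2470514  0.0926    ]] [[0.55750988 0.2468778  0.084     ]]
h2 [ 402  206   55   50 2123] [429.15638248 230.02496467]
[[0.55290181 0.24479011 0.0926    ]] [[0.55740747 0.24780519 0.084     ]]
```

View pics/c1.png

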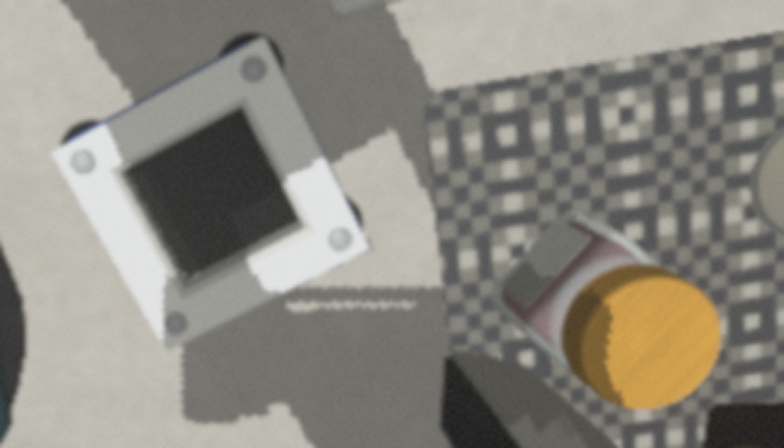

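```bash
python3 - <<'E'
from h import *
im,W,ci=load("h2"); f=lambda a:np.array(a)/2.8+[200,110]
D=onplane(f([(265,38),(370,248),(165,345),(55,150)]),W,ci,.032)
P=onplane(f([(122,172),(243,107),(305,222),(185,280)]),W,ci,.032)
J=onplane(f([(500,290),(578,215)]),W,ci,.005); J2=onplane(f([(565,357),(655,262)]),W,ci,.065)
for q in (D,P,J,J2):
    e=np.diff(q,axis=0); print(q.mean(0).round(4),np.linalg.norm(e,axis=1).round(4),(np.degrees(np.arctan2(e[:,1],e[:,0]))%90).round(1))
print(J,J2)
# overlay
def sq(c,s,y,z): 
    return [[c[0]+s/2*(a*np.cos(y)-b*np.sin(y)),c[1]+s/2*(a*np.sin(y)+b*np.cos(y)),z] for a,b in((1,1),(-1,1),(-1,-1),(1,-1))]
def circ(c,r,z): return [[c[0]+r*np.cos(t),c[1]+r*np.sin(t),z] for t in np.linspace(0,6.28,40)]
e=np.diff(D,axis=0); yh=np.radians((np.degrees(np.arctan2(e[:,1],e[:,0]))%90).mean()); e=J[1]-J[0]; yj=np.arctan2(e[1],e[0])
hc=D.mean(0); jc=np.array([.5573,.247])
out=[]
for n,x,y in (("h2",200,110),("h1",200,100),("j1",70,60)):
    im,W,ci=load(n); s=3; w,hh=(300,180)
    im=cv2.resize(im[y:y+hh,x:x+w,::-1],None,fx=s,fy=s,interpolation=cv2.INTER_CUBIC)
    for q,col in((sq(hc,.104,yh,.032),(0,0,255)),(sq(hc,.067,yh,.032),(0,0,255)),(sq(jc,.058,yj,.005),(0,255,0)),(sq(jc,.058,yj,.065),(255,255,0)),(circ(jc,.028,.0926),(255,0,0)),(circ(jc,.0285,.075),(255,0,255))):
        cv2.polylines(im,[np.int32(np.round(((proj(q,W,ci)+.5-[x,y])*s-.5)*16))],True,col,1,cv2.LINE_AA,4)
    out.append(im)
g=[o for o in out]
cv2.imwrite("pics/o1.png",np.hstack([cv2.resize(np.vstack([g[0]]),(400,240))*0,]) if 0 else cv2.resize(g[0],(800,480)))
cv2.imwrite("pics/o2.png",np.vstack([cv2.resize(g[1],(500,300)),cv2.resize(g[2],(500,300))]))
E
```

```text
[0.4487 0.1084 0.032 ] [0.1032 0.1034 0.1012] [5.2 3.6 4.6]
[0.4477 0.1088 0.032 ] [0.0598 0.0577 0.0599] [5.2 6.2 3.7]
[0.5382 0.2408 0.005 ] [0.0506] [24.5]
[0.5509 0.245  0.065 ] [0.0532] [28.6]
[[0.54865711 0.21777587 0.005     ]
 [0.52765143 0.26384593 0.005     ]] [[0.56368371 0.22169359 0.065     ]
 [0.5381965  0.26836447 0.065     ]]
```

View pics/o1.png

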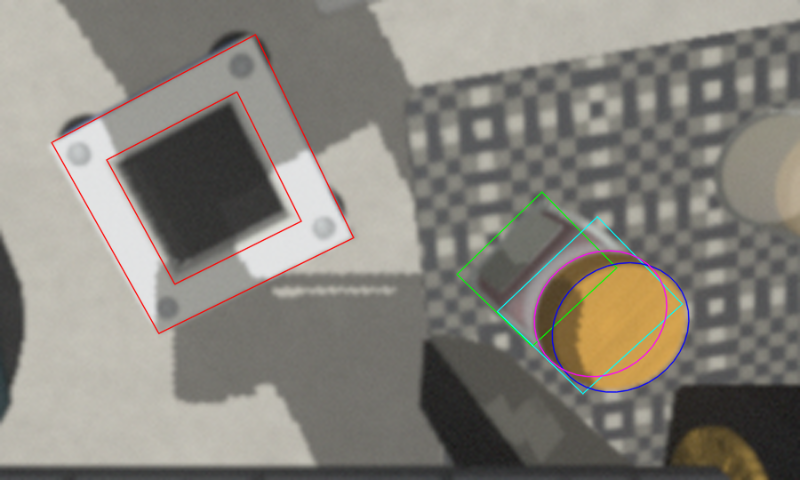

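View pics/o2.png

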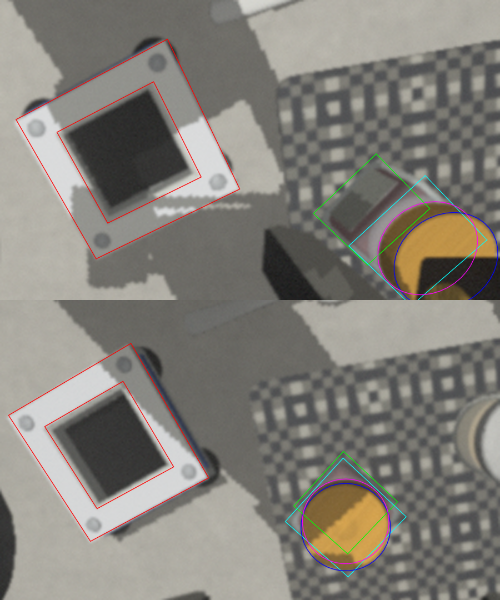

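```bash
python3 - <<'E'
from h import *
T=np.array(camera_info("wrist")["T_tool_cam"]); M=np.array([.557,.247,.035])
ok=False
for hd in (-19,-10,-28):
  for el in (45,52,58):
    h=np.radians(hd); e=np.radians(el); a=np.array([np.cos(e)*np.cos(h),np.cos(e)*np.sin(h),-np.sin(e)])
    x=np.array([np.sin(h),-np.cos(h),0]); y=np.cross(a,x)  # right, down
    W=np.eye(4); W[:3,:3]=np.c_[x,y,a]; W[:3,3]=M-.30*a
    G=W@np.linalg.inv(T); q=bot.solve_ik(G[:3,3],R.from_matrix(G[:3,:3]).as_rotvec())
    print(hd,el,G[:3,3].round(3),G[:3,2].round(2),q)
    if q is not None and not ok: ok=True; go=G
if ok:
    try: bot.move_pose(go[:3,3],R.from_matrix(go[:3,:3]).as_rotvec())
    except bot.Unreachable as ex: print(ex)
    im,_,_=shot("t1"); print(bot.get_time_s(),bot.get_eef_pos())
    cv2.imwrite("pics/t1c.png",cv2.resize(im[80:320,120:440,::-1],(800,600),interpolation=cv2.INTER_CUBIC))
E
```

```text
-19 45 [0.459 0.281 0.103] [ 0.81 -0.28 -0.51] [ 1.07397996  0.04537464  2.1957612  -1.21972374  1.12898147 -2.5950836 ]
-19 52 [0.467 0.278 0.115] [ 0.75 -0.26 -0.61] None
-19 58 [0.476 0.275 0.124] [ 0.68 -0.24 -0.69] None
-10 45 [0.454 0.265 0.103] [ 0.85 -0.15 -0.51] None
-10 52 [0.463 0.264 0.115] [ 0.78 -0.14 -0.61] None
-10 58 [0.472 0.262 0.124] [ 0.71 -0.13 -0.69] None
-28 45 [0.465 0.296 0.103] [ 0.76 -0.4  -0.51] [ 1.08611477  0.20999899  2.01177377 -1.12909187  1.25964779 -2.55881538]
-28 52 [0.473 0.292 0.115] [ 0.7  -0.37 -0.61] None
-28 58 [0.481 0.288 0.124] [ 0.64 -0.34 -0.69] None
5.925 [0.45923828 0.28064131 0.10310111]
```

View pics/t1c.png

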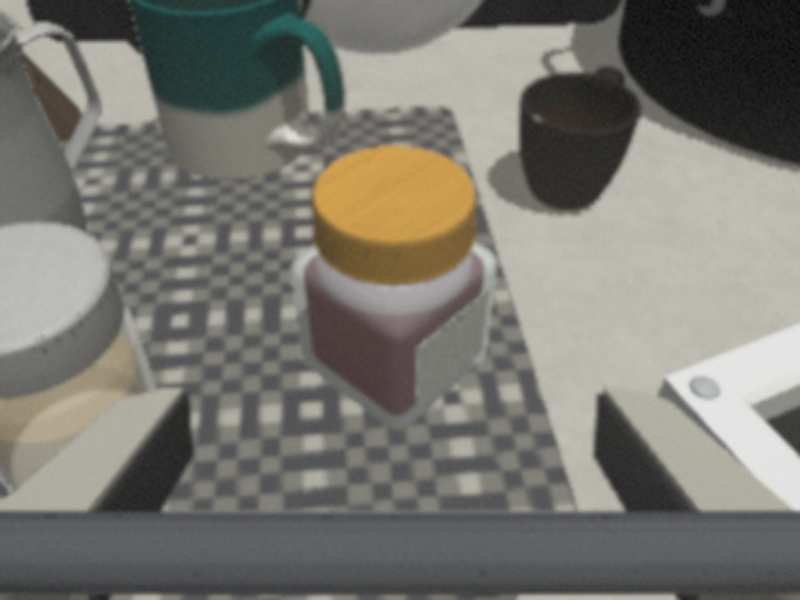

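```bash
python3 - <<'E'
from h import *
_,W,ci=load("t1"); f=lambda a:np.array(a)/2.5+[119.8,79.8]
B=onplane(f([(306,350),(400,425),(490,352)]),W,ci,.005); e=np.diff(B,axis=0)
S=onplane(f([(297,262),(494,258)]),W,ci,.063); ed=S[1]-S[0]
print(B,np.linalg.norm(e,axis=1),np.degrees(np.arctan2(e[:,1],e[:,0]))%90,(B[0]+B[2])/2)
print("diag",np.degrees(np.arctan2(ed[1],ed[0]))%90,np.linalg.norm(ed),S.mean(0))
d=B[2]-B[0]; print("basediag",np.degrees(np.arctan2(d[1],d[0])),np.linalg.norm(d))
# triangulate lid top centre: t1 with j1
pts=[(f([(394,196)])[0],"t1"),((276.95,194.95),"j1"),((308.5,220.55),"j2")]
A=np.zeros((3,3));b=np.zeros(3)
for uv,n in pts:
    _,W,ci=load(n); o=W[:3,3]; q=onplane(uv,W,ci,.09)[0]-o; q/=np.linalg.norm(q); M=np.eye(3)-np.outer(q,q); A+=M;b+=M@o
    print(n,onplane(uv,W,ci,.0926))
print("lid",np.linalg.solve(A,b))
E
```

```text
[[0.57695305 0.27940124 0.005     ]
 [0.52672804 0.25487765 0.005     ]
 [0.55016258 0.20624013 0.005     ]] [0.05589238 0.05398876] [26.02508011 25.72570851] [0.56355781 0.24282068 0.005     ]
diag 72.45391117158336 0.07149231630233228 [0.55616227 0.2463219  0.063     ]
basediag -110.11195008655929 0.07791198476501207
t1 [[0.55489693 0.24735266 0.0926    ]]
j1 [[0.55594236 0.24758462 0.0926    ]]
j2 [[0.55469846 0.24704637 0.0926    ]]
lid [0.55552588 0.24723018 0.0919792 ]
```

```bash
python3 - <<'E'
from h import *
y=np.radians(84); L=[.5556,.2472]
bot.move_pose([.50,.25,.20],down(y)); bot.move_pose([*L,.14],down(y))
print(bot.line_to([*L,.068],feed=.08,until_force=12),bot.get_eef_pos())
close(55); print(bot.get_opening(),bot.get_grip_force(),bot.get_force())
bot.line_to([*L,.13],feed=.08); print(bot.get_opening(),bot.get_force(),bot.get_torque())
y2=y-np.radians(21.3); H=[.449,.1078]
bot.move_pose([*H,.13],down(y2)); im,_,_=shot("g1"); print(bot.get_time_s(),bot.get_joints(),bot.get_eef_pos())
s=capture("scene")[140:260,160:360,::-1]
cv2.imwrite("pics/g.png",np.vstack([im[:,:,::-1],cv2.resize(s,(560,336))])[:,:][150:756][:600])
E
```

```text
False [0.55613202 0.2473892  0.06866793]
0.055783798640092745 55.00074869021773 [3.28456409 0.36637526 1.74158895]
0.055066238723306085 [-0.07255101  0.31954801 -4.47077132] [-0.11801222  0.08063669  0.04466273]
12.3917 [ 1.24805131e-01 -1.91253507e-01  1.96666666e+00  3.19504125e-04
  1.36529276e+00  6.00694315e-01] [0.4495492  0.10811953 0.13025186]
```

View pics/g.png

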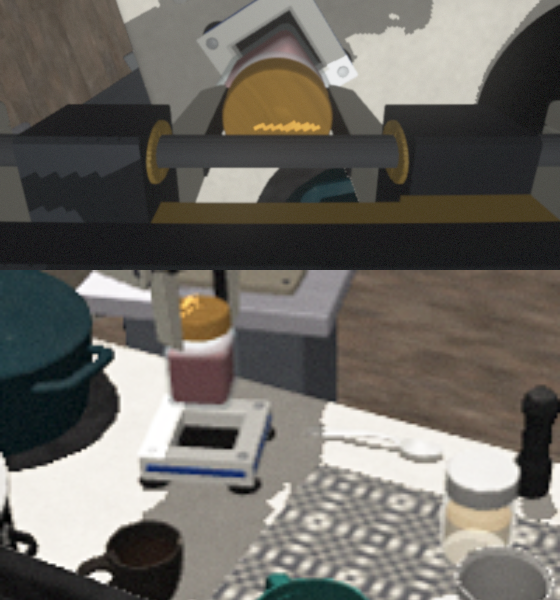

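```bash
python3 - <<'E'
from h import *
H=[.449,.1078]
print(bot.line_to([*H,.100],feed=.08,until_force=15))
r=bot.line_to([*H,.074],feed=.03,until_force=15); print(r,bot.get_eef_pos(),bot.get_force(),bot.get_torque(),bot.get_opening())
print(bot.get_time_s())
E
```

```text
False
False [0.44976093 0.10797398 0.07517182] [-1.84632062 -0.41255691  5.19920034] [ 0.027205    0.76696846 -0.02562268] 0.0555315862366919
13.9833
```

```bash
python3 - <<'E'
from h import *
p=bot.get_eef_pos(); H=[.4495,.108]
r=bot.line_to([*H,.066],feed=.02,until_force=18); print(r,bot.get_eef_pos(),bot.get_force())
ungrasp(); bot.pause(.3)
for c in ("wrist","scene"):
    capture(c); print(c,[[(np.round(d["location"],4).tolist(),round(d["p"],2)) for d in landmark_of(t,c)[:1]] for t in ("jam_jar","lid_top","jam_lid")])
im,_,_=shot("k1"); print(bot.get_time_s(),bot.get_eef_pos(),bot.get_force())
s=capture("scene")[140:260,160:360,::-1]
cv2.imwrite("pics/k.png",np.vstack([im[150:400,:,::-1],cv2.resize(s,(560,336))]))
E
```

```text
True [0.44993254 0.10791715 0.07507028] [-3.98793538 -0.68049416  9.12007917]
wrist [[([0.4484, 0.1072, 0.0066], 0.95)], [([0.4483, 0.1051, 0.1024], 0.7)], [([0.4493, 0.1056, 0.081], 0.61)]]
scene [[([0.4498, 0.1057, 0.0104], 0.97)], [([0.45, 0.1077, 0.1006], 0.52)], [([0.4487, 0.1063, 0.0846], 0.74)]]
15.7583 [0.44881612 0.10779117 0.0733036 ] [ 0.72999441  0.21597019 -0.48357588]
```

View pics/k.png

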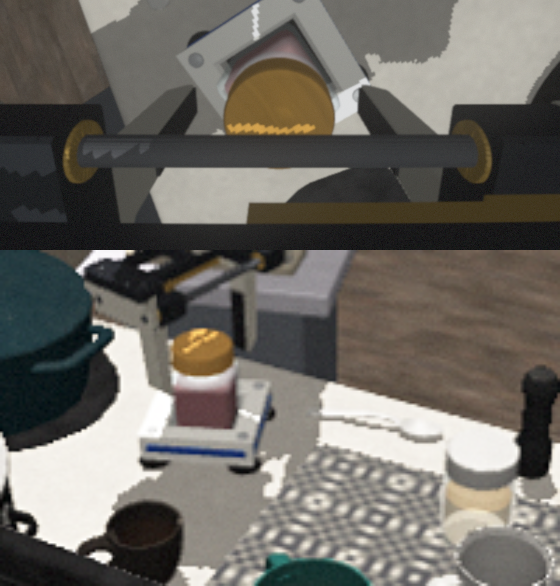

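```bash
python3 - <<'E'
from h import *
y2=np.radians(84-21.3); H=[.449,.1075]
bot.line_to([*H,.0757],feed=.03); close(60); p=np.array(bot.get_eef_pos()); print(p,bot.get_opening(),bot.get_grip_force(),bot.get_force())
p[2]=.0757
for d in range(10,81,10):
    bot.move_pose(p,down(y2+np.radians(d))); print(d,np.round(bot.get_eef_pos(),4),np.round(bot.get_force(),1),np.round(bot.get_torque(),2),round(bot.get_opening(),4))
rv=R.from_rotvec(bot.get_tool_rot()).as_matrix()[:,0]; print(np.degrees(np.arctan2(rv[1],rv[0]))-62.7,bot.get_time_s())
E
```

```text
[0.44922573 0.10739228 0.07574322] 0.055121533465594244 59.99957478605211 [ 1.95748184 -1.1911698  -0.43947682]
10 [0.4493 0.1073 0.076 ] [ 0.1 -1.1  3.8] [-0.35  0.26  0.03] 0.0551
20 [0.4496 0.1074 0.0762] [-0.3 -2.   5.1] [-0.28  0.37  0.1 ] 0.0554
30 [0.4498 0.1075 0.0765] [-1.  -0.8  7. ] [-0.2   0.35  0.17] 0.0554
40 [0.4501 0.1076 0.0768] [-0.4 -0.3  8.7] [-0.19  0.36  0.14] 0.0553
50 [0.4502 0.1077 0.0772] [-1.8 -0.1 10.6] [-0.16  0.55  0.2 ] 0.0554
60 [0.4506 0.1078 0.0779] [-3.4  0.1 15.8] [-0.27  0.7   0.15] 0.0552
70 [0.4509 0.1078 0.0782] [-2.7 -0.7 17.4] [-0.24  0.77  0.14] 0.0555
80 [0.4508 0.1078 0.0781] [-4.3 -0.7 18.3] [-0.23  0.78  0.11] 0.0554
79.750573910744 19.0833
```

```bash
python3 - <<'E'
from h import *
p=np.array(bot.get_eef_pos())
for z in (.080,.082,.084):
    bot.line_to([p[0],p[1],z],feed=.02); bot.pause(.2); print(np.round(bot.get_eef_pos(),4),np.round(bot.get_force(),1),np.round(bot.get_torque(),2),bot.get_opening())
capture("scene"); print([(np.round(d["location"],4).tolist(),d["p"]) for t in ("jam_jar","jam_lid") for d in landmark_of(t,"scene")[:1]],bot.get_time_s())
E
```

```text
[0.4505 0.1078 0.0796] [-0.6 -0.5 -0.5] [ 0.    0.09 -0.01] 0.055461688543482754
[0.4507 0.1078 0.082 ] [-1.   0.6  0.5] [-0.04  0.26 -0.03] 0.05543690006288588
[0.4507 0.1077 0.084 ] [-0.5 -0.4 -0.4] [-0.13  0.31 -0.05] 0.055193446415534586
[([0.4481, 0.1044, 0.0146], 0.57), ([0.5509, 0.3696, 0.0062], 0.63)] 20.7167
```

```bash
python3 - <<'E'
from h import *
for z in (.09,.110):
    bot.line_to([.4497,.1075,z],feed=.03); bot.pause(.3); print(np.round(bot.get_eef_pos(),4),np.round(bot.get_force(),1),bot.get_opening())
print(bot.get_grip_force(),bot.get_qvel(),bot.get_time_s())
im,_,_=shot("e1"); s=capture("scene")[140:260,160:360,::-1]
cv2.imwrite("pics/e.png",np.vstack([im[150:400,:,::-1],cv2.resize(s,(560,336))]))
E
```

```text
[0.4496 0.1075 0.0899] [-0.6 -0.3 -0.1] 0.055392820381381956
[0.4496 0.1075 0.1098] [-0.4 -0.6 -0.6] 0.05544924801379105
59.99964499846101 [ 0.00053638 -0.0003009  -0.00016525 -0.00030248  0.00045555 -0.00046248] 22.4833
```

View pics/e.png

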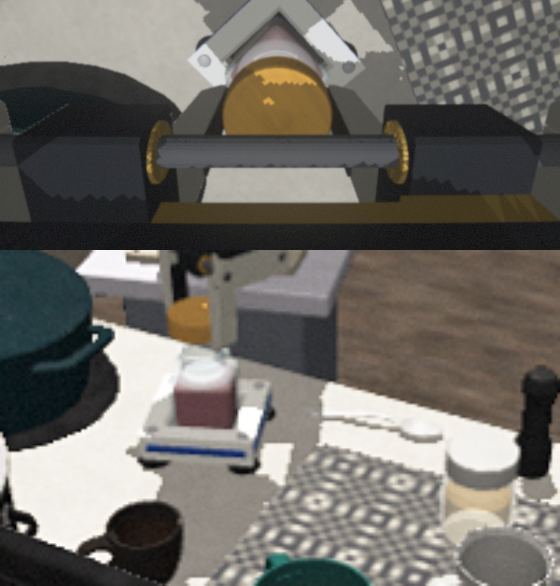

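The scene view shows the lid (190,318) held level above the open jar (207,365). The jar is still seated in the holder.

```bash
python3 -c "
from workcell import *
print(bot.close_job())"
```

```text
the job is handed in; nothing more can be done
None
```

I handed the job in after about 22.5 s of the 48 s allowed: the jar is home in the holder, and the lid came off after an 80° anticlockwise twist and is held level about 2 cm above the open mouth; no verdict came back.

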